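# Find the concealed catch of a bench case by feel and open its drawer

### The arm

A 7-joint arm with a two-finger parallel gripper is mounted at the origin on a cart in front of the work surface, level with it; the furniture and walls round the work are solid. World frame = base frame: x ahead of the robot, y to its left, z up, the work surface at z = 0. Lengths are in m, angles in rad, forces in N, time in s.
With the tool pointing down it reaches from about 0.4 to 0.75 m from the base axis. Payload 19.5 kg.
Tool frame: the origin (TCP) lies between the finger pads; the fingertips stand robot.tips_ahead ahead of it and the grasp point (between the pads) lies 8 mm behind it (robot.tips_ahead is the distance from the TCP to the fingertips, in m); z points along the fingers, y is the direction in which the jaws open and shut (so a half turn about z gives the same grasp; the last joint's range is limited). The gripper opens to 85 mm and grips with 20 to 120 N. Pads are 22 mm wide; open, the fingers measure 114 mm over their backs; the gripper's body (76 mm by 85 mm) begins 54 mm behind the grasp point. The pads swing forward as they close: fully open they stand 13 mm farther back than shut.
Start: joints at [-1.167, 0.707, -0.028, 1.485, 0.022, 0.951, -0.075], TCP at [0.248, 0.519, 0.242] pointing down, gripper open.
Joint ranges: [-2.71, 2.71], [-0.32, 2.16], [-1.57, 1.52], [0, 2.45], [-1.46, 4.6], [0, 2.02], [-2.83, 2.83]. Speed limits (rad/s): [1.89, 1.89, 2.57, 2.57, 3.01, 3.01, 3.01].

### API

Orientations are given as a unit quaternion [w, x, y, z].
In Python, from station import robot, optics gives the robot as it stands. The module is installed in compiled form; this text tells all that it offers.
- The arm moves only by the tool drive_tool, never from a script. Its argument "motion" is a list of rows, each a list of 5 numbers: the shift along the tool's x, y, z in units of 50 mm (1.0 is 50 mm), then the turn about the tool's z in units of 10 degrees (1.0 is 10 degrees), then the closure, from 0 (fully open) to 1 (shut). A call has 1 to 20 rows; each row shifts and turns the commanded pose from where the row before left it, along the tool's axes as they then stand; what a row does not reach is not made up. A row lasts 1/8 s, in which the tool goes at most 62.5 mm and 10.7 degrees, less where a joint would pass 70% of its speed; a pose out of reach is approached as far as the arm can. A call is refused whole if a number of a shift passes 1 or a number of a turn 1, either way. A call with a gripper value outside its range is refused whole. The fingers move at their own pace and stop on an object; "newtons" is the grip in N (left out, the last holds). Time passes only in rows, so rows that do not move let the fingers close. It gives the time, the measured TCP pose, the force and the opening at its end, in the units of the state.
- robot.get_state(): the state, without advancing time (a new reading comes with each control period).
- optics.grab_frame(name): name is "scene" or "side" or "wrist"; returns a dict with "frame" (420x560x3 uint8, red, green, blue), "mtx" (3x3 intrinsics, pixels), "distortion" ([k1, k2, p1, p2, k3] as OpenCV has them; the pictures are not rectified), "origin" and "attitude" of the camera in the world; the wrist camera has in their place "tool_from_camera" (4x4, takes a point from camera to tool coordinates, whose origin is the TCP and whose axes are the flange's). Camera axes: x right, y up, looking along -z (the intrinsics and any distortion apply to the point x, -y, -z); pixel columns grow to the right and rows downward; lengths in m; the calibration is good to about 2 mm. A picture is of the moment at which its call begins: read the wrist's pose just before it. There is no depth.
- robot.finish_job(): hands the job in, once; it reports no verdict.
The state is a dict: "time_s": time; "joint_positions": joint angles; "qvel": joint speeds; "effort": joint torques, N m; "position": TCP position; "tcp_rot": TCP orientation; "ft_force": force on the tool from outside, world axes, zero at the start; "ft_torque": the same for the moment, N m; "finger_gap": finger opening in m.
Only numpy, scipy, OpenCV 4.12 (cv2) and the standard library are available. Lean on these libraries where they do the work, as an engineer would, in place of code of your own. Each camera call takes 0.05 s, during which the arm holds its last target. There are 200 camera calls.

### The job

The drawer of the grey bench case is locked by a catch hidden somewhere under the black ribbed strip along the case's top front edge. Slide closed fingertips gently along the strip until they sink into the hidden recess, press the catch at its bottom until the drawer springs ajar, then pull the drawer out by its bar handle as far as it goes and let go. Never press hard on anything while the drawer is locked, and leave the brass tube, the copper rotor and the roll of black tape where they are.

Things in the scene. Friction and masses are not known exactly. Their poses are not given: they have to be found in the camera images.
- case: Fixed grey metal bench case, 140 (x) x 376 (y) x 90 mm. Origin: centre of its underside; x from its front (robot side) to its back, y along its front to the left, z up. A black ribbed strip, 46 mm wide in x, lies along the top front edge between a 7 mm lip in front (top 90 mm), a fence behind (front face x = -16 mm, 8 mm thick, top 102 mm) and two end caps (top 104 mm).
- strip_middle (a point): Middle of the visible strip (x = -40, y = 0, z = 89.6 mm in the case), on its level top face. The strip looks alike and is hard all along, except over the hidden recess: there a cover 47 mm long (y) and 46 mm wide sinks 10 mm under 1.5 to 3 N, once the fingertips are wholly within it. The recess's middle lies anywhere from 50 mm right to 50 mm left of this point; its walls are hard and steep.
- strip_left (a point): Left (+y) end of the visible strip, on its centre line and top face (x = -40, y = +86, z = 89.6 mm in the case). At the recess's bottom the cover meets the catch: pressed a further 6 mm, with about 8 to 12 N in all, it frees the drawer; it stops hard 9 mm down. The drawer stays unlocked when the fingers lift.
- strip_right (a point): Right (-y) end of the visible strip, on its centre line and top face (x = -40, y = -86, z = 89.6 mm in the case). On the strip and all hard places keep the pressing force below 35 N while the drawer is locked.
- drawer_bar (a point): Middle of the drawer's handle, moves with the drawer: a round steel bar 10 mm thick, 100 mm long along the case's y, 52 mm above the bench, its axis 45 mm in front of the drawer's front (40 mm free gap behind it), a post at each end. The drawer's front is 360 mm wide, from 10 to 64 mm above the bench.
- drawer (a joint): How far the drawer is out, m: 0 shut and locked, about 0.025 ajar once the catch has been released, 0.06 fully out (hard stop). It moves towards the case's -x and holds its place by about 1 N of friction.
- brass_tube: upright brass tube, 36 mm across, 93 mm tall, on the bench to the left of the case; origin at the centre of its underside; must stay
- copper_rotor: copper-coloured motor rotor, 58 mm across, 35 mm high, on the bench to the right of the case; origin at the centre of its underside; must stay
- black_tape: roll of black tape, 58 mm across, 19 mm high, lying on the case's top behind the fence; origin at the centre of its underside; must stay

How it is judged:
On the way:
1. the catch has been pressed and the drawer has sprung ajar (value of joint drawer above 0.012 m), for 0.1 s.
At the end, for the whole second after the job is handed in: the drawer is out by more than 48 mm of its 60 mm and at rest (value of joint drawer above 0.048 m and velocity of joint drawer between -0.01 and 0.01 m/s); the robot touches nothing.
It fails at once if the fingers or the arm press on anything with more than 35 N while the drawer is still locked (less than 5 mm out) (value of joint drawer below 0.005 m and contact force between any of the fingers, the arm and anything else above 35 N).
It fails at once if the brass tube is moved more than 25 mm (distance of brass_tube from where it was at the start of the episode above 0.025 m).
It fails at once if the copper rotor is moved more than 25 mm (distance of copper_rotor from where it was at the start of the episode above 0.025 m).
It fails at once if the roll of tape is moved more than 25 mm (distance of black_tape from where it was at the start of the episode above 0.025 m).
It also fails if it takes over 61 s, if anything falls off the work surface, if the arm or the gripper's body presses on something with over 40 N, if the wrist force passes 120 N, or if a joint passes its speed limit or range.

## Working session

There is one attempt and no reset: what is moved stays moved. The work goes in short steps, Python scripts to look and compute and a tool call to move; the robot and the scene stay as the last step left them, time stands still between calls to the robot, and variables do not carry over. Pictures are saved under pics/ and viewed, about 8 in all and at most 12, crops included, and the job is handed in when it is done.

Besides the shell and the picture viewer there is one more tool, called after "Request:" by a JSON object that holds its "op" and its "data". drive_tool: Moves the arm, as the interface text tells. Its arguments: {"type":"object","properties":{"motion":{"type":"array"},"newtons":{"type":"number"}},"required":["motion"]}

```bash
mkdir -p pics
cat > h.py <<'E'
import numpy as np, cv2
from scipy.spatial.transform import Rotation as R
from station import robot, optics
def rot(a):
    a=np.array(a,float)
    return a if a.shape==(3,3) else R.from_quat(a,scalar_first=True).as_matrix()
def ray(f,uv):
    p=cv2.undistortPoints(np.array(uv,float).reshape(-1,1,2),np.array(f["mtx"]),np.array(f["distortion"])).reshape(-1,2)
    d=np.c_[p[:,0],-p[:,1],-np.ones(len(p))]
    return np.array(f["origin"],float),d@rot(f["attitude"]).T
def onz(f,uv,z):
    o,d=ray(f,uv); return o+d*((z-o[2])/d[:,2])[:,None]
def save(f,n): cv2.imwrite("pics/"+n,f["frame"][:,:,::-1])
E
python3 - <<'E'
from h import *
import pickle
s=robot.get_state(); print(s, robot.tips_ahead)
F={}
for n in("scene","side"):
    f=optics.grab_frame(n); F[n]=f; save(f,n+"0.png"); print(n,f["origin"],f["attitude"],f["mtx"])
pickle.dump(F,open("f0.pkl","wb"))
E
```

```text
{'time_s': 0.0, 'joint_positions': array([-1.16673902,  0.70709726, -0.02761799,  1.48501367,  0.02200414,
        0.95090222, -0.07549075]), 'qvel': array([-0.00021275,  0.00055698,  0.00256566,  0.00227026,  0.00195585,
       -0.00035121, -0.00174903]), 'effort': array([ 1.74781999e-04, -8.83247066e+01,  1.23514552e+00, -2.36159706e+01,
        1.70162745e-02,  6.79853067e-03,  7.42769089e-06]), 'position': array([0.24779534, 0.51857742, 0.24182729]), 'tcp_rot': array([-1.04210311e-04,  2.21031716e-01,  9.75266460e-01, -5.49136486e-04]), 'ft_force': array([ 0.30423246, -0.30948604,  0.26304282]), 'ft_torque': array([-0.03135913, -0.06674938,  0.00242592]), 'finger_gap': 0.08524171498384625} 0.011
scene [ 0.11949902 -0.27686082  0.64329292] [ 0.82547847  0.3924358  -0.16465617 -0.37076647] [[424.47749353   0.         282.26509107]
 [  0.         424.47749353 207.93021775]
 [  0.           0.           1.        ]]
side [ 0.26127161 -0.57487652  0.79684644] [ 0.88905647  0.40824186 -0.09422652 -0.18449535] [[439.63457621   0.         280.03725517]
 [  0.         439.63457621 210.93821778]
 [  0.           0.           1.        ]]
```

View pics/scene0.png

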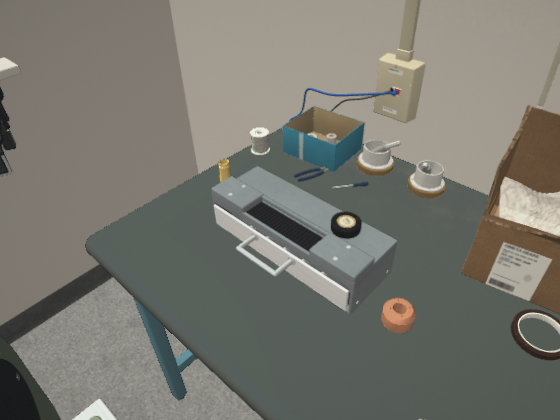

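View pics/side0.png

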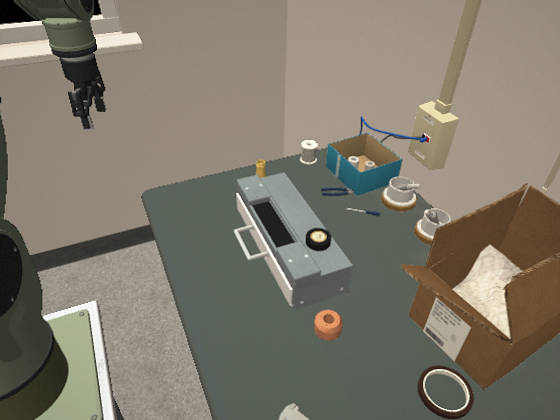

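The scene picture shows the case in the middle, with the black strip from about (245,208) to (322,248). The bar handle runs from (240,247) to (280,270), the tape is at (346,224), the rotor at (398,315) and the tube at (225,172). The side picture agrees, with the strip near (270,222).

Run:
```python
from h import *
import pickle
F=pickle.load(open("f0.pkl","rb"))
seed={"scene":(285,227),"side":(270,222)}
for n in F:
    f=F[n]; g=f["frame"].max(2); m=(g<45).astype(np.uint8)
    k,l,st,c=cv2.connectedComponentsWithStats(m,connectivity=4); i=l[seed[n][1],seed[n][0]]; print(n,st[i],"seed",i)
    cn=max(cv2.findContours((l==i).astype(np.uint8),0,1)[0],key=cv2.contourArea).reshape(-1,2)
    P=onz(f,cn,0.0896)
    r=cv2.minAreaRect((P[:,:2]*1000).astype(np.float32)); print("strip",r, cv2.boxPoints(r).round())
    # bar: bright low-sat pixels: front edge of drawer + handle, print rays for tape/rotor
    hsv=cv2.cvtColor(f["frame"],cv2.COLOR_RGB2HSV)
    o=((hsv[...,0]<12)&(hsv[...,1]>110)&(hsv[...,2]>120)).astype(np.uint8)
    k,l,st,c=cv2.connectedComponentsWithStats(o)
    for j in range(1,k):
        if 150<st[j,4]<2500: print("orange",c[j],st[j],onz(f,c[j],0.0175))
print("bar scene",onz(F["scene"],[[240,247],[279,271]],0.052), "side",onz(F["side"],[[236,231],[252,261]],0.052))
print("tube", onz(F["scene"],[[225,162]],.093),"side", onz(F["side"],[[261,163]],.093))
im=cv2.resize(F["scene"]["frame"][150:310,190:400],None,fx=3.6,fy=3.6,interpolation=2); cv2.imwrite("pics/c1.png",im[:,:,::-1])
```

```text
scene [ 247  203   74   47 1182] seed 4
strip ((571.651123046875, 145.84005737304688), (159.78683471679688, 42.474945068359375), 89.01644897460938) [[549.  66.]
 [592.  66.]
 [594. 225.]
 [552. 226.]]
orange [398.27137546 315.78810409] [381 299  35  34 807] [[ 0.58407911 -0.11742984  0.0175    ]]
side [253 202  41  45 797] seed 27
strip ((572.9349365234375, 146.36077880859375), (156.16322326660156, 43.66456604003906), 88.93971252441406) [[550.  69.]
 [593.  68.]
 [596. 224.]
 [553. 225.]]
orange [328.41176471 329.87647059] [314 313  28  27 340] [[ 0.58197122 -0.13137555  0.0175    ]]
bar scene [[0.49717281 0.19267553 0.052     ]
 [0.5013932  0.09216372 0.052     ]] side [[0.49515036 0.19069062 0.052     ]
 [0.49519401 0.08122094 0.052     ]]
tube [[0.64268934 0.39268411 0.093     ]] side [[0.64128141 0.38626497 0.093     ]]
```

View pics/c1.png

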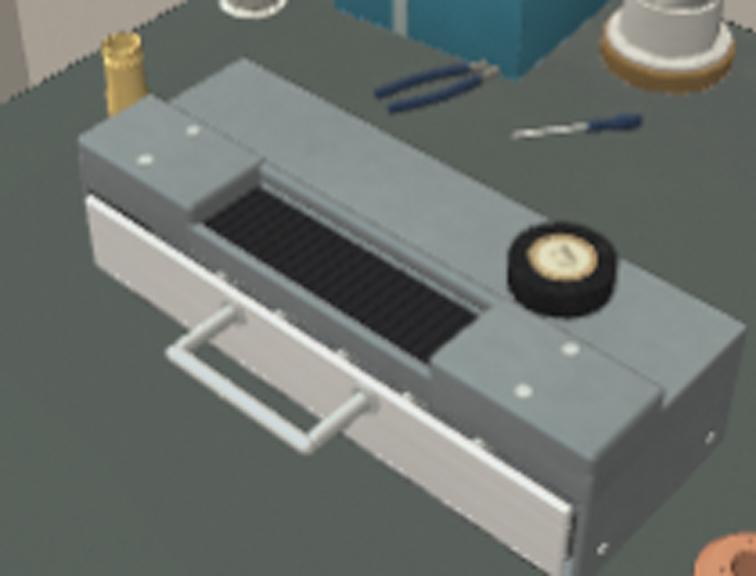

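The strip's middle comes out at about (0.572, 0.142) once the right cap's occlusion is allowed for, with a case yaw of about -1°. The bar is at about x = 0.497, which fits: -40 - 30 - 45 puts it 75 mm in front of the strip. I'll turn so the jaws lie along case x, close the fingers, and go above the strip's right part.

Request:
{"op": "drive_tool", "data": {"motion": [[0, 0, 0, 1, 1], [0, 0, 0, 1, 1], [0, 0, 0, 1, 1], [0, 0, 0, 1, 1], [0, 0, 0, 1, 1], [0, 0, 0, 1, 1], [0, 0, 0, 0.54, 1], [-0.877, 0.648, 0, 0, 1], [-0.877, 0.648, 0, 0, 1], [-0.877, 0.648, 0, 0, 1], [-0.877, 0.648, 0, 0, 1], [-0.877, 0.648, 0, 0, 1], [-0.877, 0.648, 0, 0, 1], [-0.877, 0.648, 0, 0, 1], [-0.877, 0.648, 0, 0, 1], [-0.877, 0.648, 0, 0, 1], [-0.877, 0.648, 0, 0, 1], [0, 0, 0, 0, 1], [0, 0, 0, 0, 1]], "newtons": 40}}

```text
time_s: 2.48
position: [0.5643, 0.0755, 0.242]
tcp_rot: [-0.0, 0.713, 0.701, -0.0]
ft_force: [0.1, -0.2, -0.5]
finger_gap: -0.0001
```

Run:
```python
from h import *
s=robot.get_state(); f=optics.grab_frame("wrist"); save(f,"w1.png")
T=np.array(f["tool_from_camera"]); Rt=rot(s["tcp_rot"])
f["attitude"]=Rt@T[:3,:3]; f["origin"]=Rt@T[:3,3]+s["position"]
print(f["origin"]); 
import pickle; pickle.dump(f,open("w1.pkl","wb"))
g=f["frame"].max(2); k,l,st,c=cv2.connectedComponentsWithStats((g<45).astype(np.uint8),connectivity=4)
for j in range(1,k):
    if st[j,4]>1500:
        cn=max(cv2.findContours((l==j).astype(np.uint8),0,1)[0],key=cv2.contourArea).reshape(-1,2)
        r=cv2.minAreaRect((onz(f,cn,.0896)[:,:2]*1000).astype(np.float32)); print(st[j],r,cv2.boxPoints(r).round())
```

```text
[0.56624705 0.15512224 0.37400468]
[ 264  104   51  110 2548] ((572.9354248046875, 108.23039245605469), (101.91552734375, 45.113990783691406), 89.16664123535156) [[550.  58.]
 [595.  57.]
 [596. 159.]
 [551. 160.]]
[ 332  195   63   62 1732] ((646.2144775390625, 41.400146484375), (60.93449783325195, 66.67782592773438), 47.26834487915039) [[601.  42.]
 [650.  -4.]
 [691.  41.]
 [642.  86.]]
[ 112  335  100   85 2481] ((424.71209716796875, -160.79425048828125), (140.1214599609375, 81.65167236328125), 35.006385803222656) [[ 344. -168.]
 [ 391. -234.]
 [ 506. -154.]
 [ 459.  -87.]]
```

View pics/w1.png

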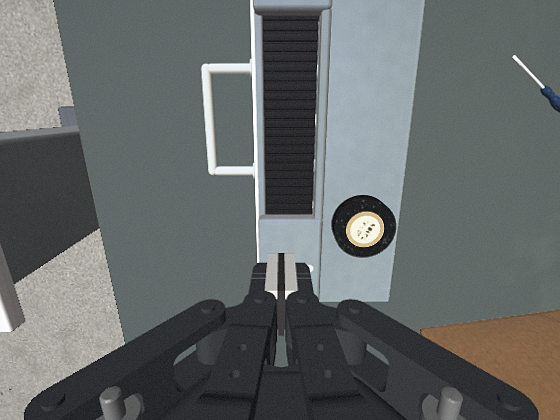

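The wrist view shows the strip from row 10 to row 215 (columns 263–318), with the handle at columns 205–250. From it the right end is at y ≈ 0.0575, so the middle is at about (0.573, 0.1435), in agreement with the first measurement. Next I go down to just above the strip.

Request:
{"op": "drive_tool", "data": {"motion": [[0.17, 0.155, 0, 0, 1], [0, 0, 0.6, 0, 1], [0, 0, 0.6, 0, 1], [0, 0, 0.6, 0, 1], [0, 0, 0.5, 0, 1], [0, 0, 0.3, 0, 1], [0, 0, 0.1, 0, 1], [0, 0, 0, 0, 1], [0, 0, 0, 0, 1]]}}

```text
time_s: 3.65
position: [0.5729, 0.0835, 0.108]
tcp_rot: [0.0, 0.713, 0.701, 0.0]
ft_force: [0.1, 0.2, -0.1]
finger_gap: -0.0
```

Request:
{"op": "drive_tool", "data": {"motion": [[0, 0, 0.03, 0, 1], [0, 0, 0, 0, 1]]}}

```text
time_s: 3.9
position: [0.5726, 0.0834, 0.1059]
tcp_rot: [0.0, 0.713, 0.701, 0.0]
ft_force: [0.2, -0.6, 0.2]
finger_gap: 0.0001
```

Step down in 1–1.5 mm increments to contact.

Request:
{"op": "drive_tool", "data": {"motion": [[0, 0, 0.03, 0, 1], [0, 0, 0.03, 0, 1], [0, 0, 0.02, 0, 1], [0, 0, 0, 0, 1]]}}

```text
time_s: 4.4
position: [0.5725, 0.0834, 0.1017]
tcp_rot: [-0.0, 0.713, 0.701, -0.0]
ft_force: [-0.4, -0.0, 0.9]
finger_gap: -0.0002
```

Request:
{"op": "drive_tool", "data": {"motion": [[0, 0, 0.02, 0, 1], [0, 0, 0, 0, 1]]}}

```text
time_s: 4.65
position: [0.5725, 0.0834, 0.1007]
tcp_rot: [-0.0, 0.713, 0.701, -0.0]
ft_force: [-0.0, -1.4, 0.1]
finger_gap: 0.0001
```

Request:
{"op": "drive_tool", "data": {"motion": [[0, 0, 0.02, 0, 1], [0, 0, 0, 0, 1]]}}

```text
time_s: 4.9
position: [0.5726, 0.0834, 0.1006]
tcp_rot: [0.0, 0.713, 0.701, 0.0]
ft_force: [-3.6, 0.2, 15.6]
finger_gap: -0.0002
```

Request:
{"op": "drive_tool", "data": {"motion": [[0, 0, 0.01, 0, 1], [0, 0, 0, 0, 1]]}}

```text
time_s: 5.15
position: [0.5726, 0.0834, 0.1005]
tcp_rot: [0.0, 0.713, 0.701, 0.0]
ft_force: [-7.2, -0.8, 24.0]
finger_gap: 0.0002
```

Contact at z = 0.1006 as expected, with stiffness about 16 N/mm. I'll back off to about 8 N and slide left. The recess should show as the force falling to ≤3 N.

Request:
{"op": "drive_tool", "data": {"motion": [[0, 0, -0.02, 0, 1], [0.1, 0, 0, 0, 1], [0.1, 0, 0, 0, 1], [0, 0, 0, 0, 1]]}}

```text
time_s: 5.65
position: [0.5731, 0.0935, 0.1006]
tcp_rot: [0.0, 0.713, 0.701, 0.0]
ft_force: [-0.3, -1.0, 7.8]
finger_gap: -0.0001
```

Request:
{"op": "drive_tool", "data": {"motion": [[0.1, 0, 0, 0, 1], [0.1, 0, 0, 0, 1], [0, 0, 0, 0, 1]]}}

```text
time_s: 6.02
position: [0.5733, 0.1035, 0.1006]
tcp_rot: [0.001, 0.713, 0.701, 0.0]
ft_force: [-0.1, -1.0, 8.3]
finger_gap: 0.0
```

Request:
{"op": "drive_tool", "data": {"motion": [[0.1, 0, 0, 0, 1], [0.1, 0, 0, 0, 1], [0, 0, 0, 0, 1]]}}

```text
time_s: 6.4
position: [0.5734, 0.1135, 0.1006]
tcp_rot: [0.001, 0.713, 0.701, 0.0]
ft_force: [0.5, -1.2, 7.9]
finger_gap: -0.0002
```

Request:
{"op": "drive_tool", "data": {"motion": [[0.1, 0, 0, 0, 1], [0.1, 0, 0, 0, 1], [0, 0, 0, 0, 1]]}}

```text
time_s: 6.78
position: [0.5736, 0.1235, 0.1006]
tcp_rot: [0.001, 0.713, 0.701, 0.0]
ft_force: [-0.3, -1.5, 8.5]
finger_gap: -0.0001
```

Request:
{"op": "drive_tool", "data": {"motion": [[0.1, 0, 0, 0, 1], [0.1, 0, 0, 0, 1], [0, 0, 0, 0, 1]]}}

```text
time_s: 7.15
position: [0.5738, 0.1335, 0.1006]
tcp_rot: [0.001, 0.713, 0.701, 0.0]
ft_force: [-0.5, -1.2, 7.7]
finger_gap: -0.0003
```

Request:
{"op": "drive_tool", "data": {"motion": [[0.1, 0, 0, 0, 1], [0.1, 0, 0, 0, 1], [0, 0, 0, 0, 1]]}}

```text
time_s: 7.52
position: [0.5738, 0.1436, 0.1005]
tcp_rot: [0.0, 0.713, 0.701, 0.0]
ft_force: [0.1, -1.0, 6.3]
finger_gap: 0.0004
```

Request:
{"op": "drive_tool", "data": {"motion": [[0.1, 0, 0, 0, 1], [0.1, 0, 0, 0, 1], [0, 0, 0, 0, 1]]}}

```text
time_s: 7.9
position: [0.5736, 0.1542, 0.1002]
tcp_rot: [-0.0, 0.713, 0.702, 0.0]
ft_force: [0.2, 1.6, 2.3]
finger_gap: -0.0
```

The force fell to 2.3 N and z dropped at y ≈ 0.154, so this is the recess. I go 6 mm further in, then sink.

Request:
{"op": "drive_tool", "data": {"motion": [[0.12, 0, 0, 0, 1], [0, 0, 0.06, 0, 1], [0, 0, 0.04, 0, 1], [0, 0, 0, 0, 1]]}}

```text
time_s: 8.4
position: [0.5737, 0.1594, 0.0951]
tcp_rot: [-0.0, 0.713, 0.701, -0.0]
ft_force: [0.1, 2.0, 2.1]
finger_gap: -0.0002
```

Request:
{"op": "drive_tool", "data": {"motion": [[0, 0, 0.04, 0, 1], [0, 0, 0.03, 0, 1], [0, 0, 0, 0, 1]]}}

```text
time_s: 8.78
position: [0.5738, 0.1593, 0.0917]
tcp_rot: [-0.0, 0.713, 0.701, -0.0]
ft_force: [-1.3, 1.3, 2.4]
finger_gap: -0.0002
```

Free sinking with no wall contact, so I go on to the catch in small steps.

Request:
{"op": "drive_tool", "data": {"motion": [[0, 0, 0.04, 0, 1], [0, 0, 0.03, 0, 1], [0, 0, 0, 0, 1]]}}

```text
time_s: 9.15
position: [0.5738, 0.1594, 0.0884]
tcp_rot: [-0.0, 0.713, 0.701, -0.0]
ft_force: [-2.0, 1.2, 6.3]
finger_gap: -0.0003
```

Request:
{"op": "drive_tool", "data": {"motion": [[0, 0, 0.03, 0, 1], [0, 0, 0.02, 0, 1], [0, 0, 0, 0, 1]]}}

```text
time_s: 9.52
position: [0.5738, 0.1594, 0.086]
tcp_rot: [-0.0, 0.713, 0.701, 0.0]
ft_force: [-2.4, 1.4, 9.0]
finger_gap: 0.0001
```

Request:
{"op": "drive_tool", "data": {"motion": [[0, 0, 0.02, 0, 1], [0, 0, 0.02, 0, 1], [0, 0, 0, 0, 1], [0, 0, 0, 0, 1]]}}

```text
time_s: 10.02
position: [0.5738, 0.1594, 0.0841]
tcp_rot: [0.0, 0.713, 0.701, 0.0]
ft_force: [-2.9, 1.1, 9.6]
finger_gap: 0.0002
```

Request:
{"op": "drive_tool", "data": {"motion": [[0, 0, 0.02, 0, 1], [0, 0, 0, 0, 1], [0, 0, 0, 0, 1]]}}

```text
time_s: 10.4
position: [0.5738, 0.1594, 0.0831]
tcp_rot: [0.0, 0.713, 0.701, 0.0]
ft_force: [-2.6, 0.2, 10.4]
finger_gap: -0.0
```

Run:
```python
from h import *
s=robot.get_state(); f=optics.grab_frame("wrist"); save(f,"w2.png"); print(s["position"],s["ft_force"])
T=np.array(f["tool_from_camera"]); Rt=rot(s["tcp_rot"])
f["attitude"]=Rt@T[:3,:3]; f["origin"]=Rt@T[:3,3]+s["position"]
import pickle; pickle.dump(f,open("w2.pkl","wb"))
f=optics.grab_frame("side"); im=cv2.resize(f["frame"][100:320,160:400],(720,660))[:600]; cv2.imwrite("pics/s2.png",im[:,:,::-1]); pickle.dump(f,open("s2.pkl","wb"))
```

```text
[0.57381844 0.15935683 0.08312167] [-2.57833355  0.1721629  10.41482886]
```

View pics/s2.png

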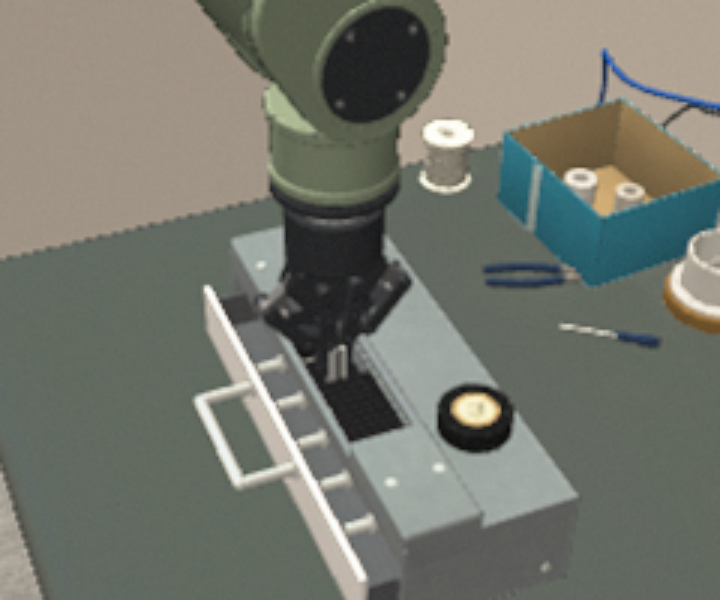

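The side view shows the drawer ajar: the gap with its white posts is visible, and the bar runs from about crop (200,400) to (240,484). I lift straight out and measure the bar from the wrist.

Request:
{"op": "drive_tool", "data": {"motion": [[0, 0, -0.3, 0, 1], [0, 0, -0.5, 0, 1], [0, 0, -0.7, 0, 1], [0, 0, -0.7, 0, 1], [-0.8, 0, -0.4, 0, 1], [-0.8, 0, 0, 0, 1], [0, 0, 0, 0, 1], [0, 0, 0, 0, 1]]}}

```text
time_s: 11.5
position: [0.5724, 0.0799, 0.2128]
tcp_rot: [-0.0, 0.713, 0.701, -0.0]
ft_force: [-0.6, 0.5, -0.3]
finger_gap: 0.0
```

Run:
```python
from h import *
import pickle
print("side",onz(pickle.load(open("s2.pkl","rb")),[[226.7,233.3],[240,261.3]],.052))
print("shut w1",onz(pickle.load(open("w1.pkl","rb")),[[208,68],[212,171]],.052))
s=robot.get_state(); f=optics.grab_frame("wrist"); save(f,"w3.png"); print(s["position"],s["ft_force"])
T=np.array(f["tool_from_camera"]); Rt=rot(s["tcp_rot"])
f["attitude"]=Rt@T[:3,:3]; f["origin"]=Rt@T[:3,3]+s["position"]
pickle.dump(f,open("w3.pkl","wb"))
m=(f["frame"].min(2)>140).astype(np.uint8); m[:,320:]=0
# bar: per row, first bright run and its width
for r in range(20,260,12):
    c=np.flatnonzero(m[r,100:300])+100
    if len(c):
        run=c[:np.argmax(np.r_[np.diff(c)>1,True])+1]; print(r,run[0],run[-1],onz(f,[[run.mean(),r]],.052)[0].round(4))
```

```text
side [[0.47140156 0.19174947 0.052     ]
 [0.46953771 0.09110798 0.052     ]]
shut w1 [[0.49590705 0.19431982 0.052     ]
 [0.49140208 0.09310002 0.052     ]]
[0.57238769 0.07985619 0.21275959] [-0.61175903  0.5262251  -0.3204474 ]
20 209 215 [0.517  0.2326 0.052 ]
32 210 215 [0.5167 0.2235 0.052 ]
44 210 216 [0.5164 0.2142 0.052 ]
56 211 217 [0.5165 0.2047 0.052 ]
68 157 217 [0.4919 0.1955 0.052 ]
80 158 167 [0.4689 0.1861 0.052 ]
92 160 168 [0.4689 0.176  0.052 ]
104 161 169 [0.4685 0.1657 0.052 ]
116 162 171 [0.4686 0.1552 0.052 ]
128 164 172 [0.4686 0.1444 0.052 ]
140 165 173 [0.4681 0.1334 0.052 ]
152 166 174 [0.4677 0.1222 0.052 ]
164 168 176 [0.4682 0.1106 0.052 ]
176 169 177 [0.4677 0.0988 0.052 ]
188 218 224 [0.5138 0.086  0.052 ]
200 220 225 [0.5144 0.0736 0.052 ]
212 221 226 [0.5145 0.0609 0.052 ]
224 221 227 [0.514  0.0479 0.052 ]
236 222 227 [0.5135 0.0345 0.052 ]
248 223 228 [0.5136 0.0208 0.052 ]
```

View pics/w3.png

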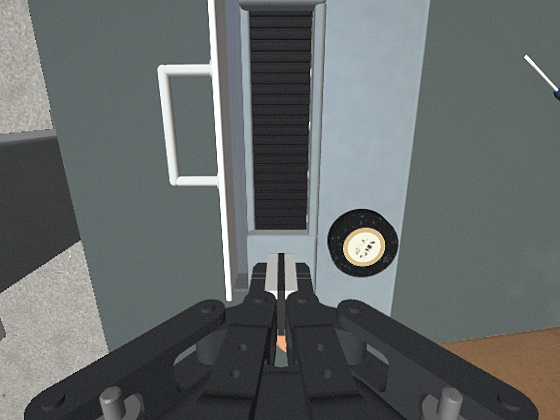

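The bar is at x ≈ 0.4685, y 0.092–0.192, and the drawer front at 0.514, which matches the stated 45 mm offset, and the drawer is about 25–27 mm ajar. I move over the bar with the jaws half open, stopping above it to read the gap.

Request:
{"op": "drive_tool", "data": {"motion": [[0.4, -0.69, 0, 0, 0.5], [0.4, -0.69, 0, 0, 0.5], [0.41, -0.69, 0, 0, 0.5], [0, 0, 0.7, 0, 0.5], [0, 0, 0.7, 0, 0.5], [0, 0, 0.6, 0, 0.5], [0, 0, 0, 0, 0.5], [0, 0, 0, 0, 0.5]], "newtons": 20}}

```text
time_s: 12.55
position: [0.4703, 0.142, 0.1137]
tcp_rot: [0.0, 0.713, 0.701, 0.0]
ft_force: [-0.4, 0.3, 0.1]
finger_gap: 0.0425
```

Request:
{"op": "drive_tool", "data": {"motion": [[0, -0.04, 0.3, 0, 0.5], [0, 0, 0.4, 0, 0.5], [0, 0, 0.4, 0, 0.5], [0, 0, 0.34, 0, 0.5], [0, 0, 0, 0, 0.5], [0, 0, 0, 0, 0.5]]}}

```text
time_s: 13.3
position: [0.4685, 0.1419, 0.042]
tcp_rot: [0.0, 0.713, 0.701, 0.001]
ft_force: [-0.2, -0.2, 0.7]
finger_gap: 0.0431
```

Request:
{"op": "drive_tool", "data": {"motion": [[0, 0, 0, 0, 0.8], [0, 0, 0, 0, 1], [0, 0, 0, 0, 1], [0, 0, 0, 0, 1], [0, 0, 0, 0, 1], [0, 0, 0, 0, 1]], "newtons": 20}}

```text
time_s: 14.05
position: [0.4682, 0.1417, 0.0413]
tcp_rot: [0.0, 0.713, 0.701, 0.0]
ft_force: [-0.3, 0.5, 9.3]
finger_gap: 0.0096
```

The bar is gripped: the gap is 9.6 mm against the 10 mm bar. I pull towards the stop.

Request:
{"op": "drive_tool", "data": {"motion": [[0, -0.1, 0, 0, 1], [0, -0.15, 0, 0, 1], [0, -0.15, 0, 0, 1], [0, -0.1, 0, 0, 1], [0, -0.06, 0, 0, 1], [0, 0, 0, 0, 1], [0, 0, 0, 0, 1]]}}

```text
time_s: 14.92
position: [0.4401, 0.1421, 0.0412]
tcp_rot: [0.0, 0.713, 0.701, 0.0]
ft_force: [-0.5, 0.7, 9.6]
finger_gap: 0.0088
```

Request:
{"op": "drive_tool", "data": {"motion": [[0, -0.03, 0, 0, 1], [0, -0.03, 0, 0, 1], [0, 0, 0, 0, 1]]}}

```text
time_s: 15.3
position: [0.4373, 0.1422, 0.0412]
tcp_rot: [0.0, 0.713, 0.701, 0.0]
ft_force: [-1.3, -0.3, 9.2]
finger_gap: 0.0092
```

Request:
{"op": "drive_tool", "data": {"motion": [[0, -0.03, 0, 0, 1], [0, -0.02, 0, 0, 1], [0, 0, 0, 0, 1]]}}

```text
time_s: 15.68
position: [0.4348, 0.1422, 0.0413]
tcp_rot: [0.0, 0.713, 0.701, 0.0]
ft_force: [0.2, 0.2, 7.9]
finger_gap: 0.0094
```

Request:
{"op": "drive_tool", "data": {"motion": [[0, -0.02, 0, 0, 1], [0, 0, 0, 0, 1]]}}

```text
time_s: 15.92
position: [0.434, 0.1423, 0.0413]
tcp_rot: [0.0, 0.713, 0.701, 0.001]
ft_force: [0.1, 0.3, 8.7]
finger_gap: 0.0093
```

Request:
{"op": "drive_tool", "data": {"motion": [[0, -0.02, 0, 0, 1], [0, -0.02, 0, 0, 1], [0, 0, 0, 0, 1]]}}

```text
time_s: 16.3
position: [0.4339, 0.1423, 0.0413]
tcp_rot: [0.002, 0.713, 0.701, 0.002]
ft_force: [10.3, -0.2, 2.0]
finger_gap: 0.009
```

That is the hard stop: 10 N back and the tool no longer advances. I relax, open and lift.

Request:
{"op": "drive_tool", "data": {"motion": [[0, 0.03, 0, 0, 1], [0, 0, 0, 0, 0.5], [0, 0, 0, 0, 0.5], [0, 0, 0, 0, 0.5], [0, 0, 0, 0, 0.5], [0, 0, -0.3, 0, 0.5], [0, 0, -0.5, 0, 0.5], [0, 0, -0.7, 0, 0.5], [0, 0, -0.7, 0, 0.5], [0, 0, -0.7, 0, 0.5], [0, 0, 0, 0, 0.5], [0, 0, 0, 0, 0.5]]}}

```text
time_s: 17.8
position: [0.4327, 0.1422, 0.1859]
tcp_rot: [-0.0, 0.713, 0.701, -0.0]
ft_force: [0.4, -0.6, -0.5]
finger_gap: 0.0428
```

Run:
```python
from h import *
s=robot.get_state(); print(s["position"],s["ft_force"],s["finger_gap"],s["time_s"])
f=optics.grab_frame("side"); im=cv2.resize(f["frame"][130:350,160:400],(648,594)); cv2.imwrite("pics/s4.png",im[:,:,::-1])
hsv=cv2.cvtColor(f["frame"],cv2.COLOR_RGB2HSV)
```

```text
[0.43271964 0.14221761 0.18594837] [ 0.44464671 -0.62804656 -0.51148018] 0.04279586032238659 17.8
```

View pics/s4.png

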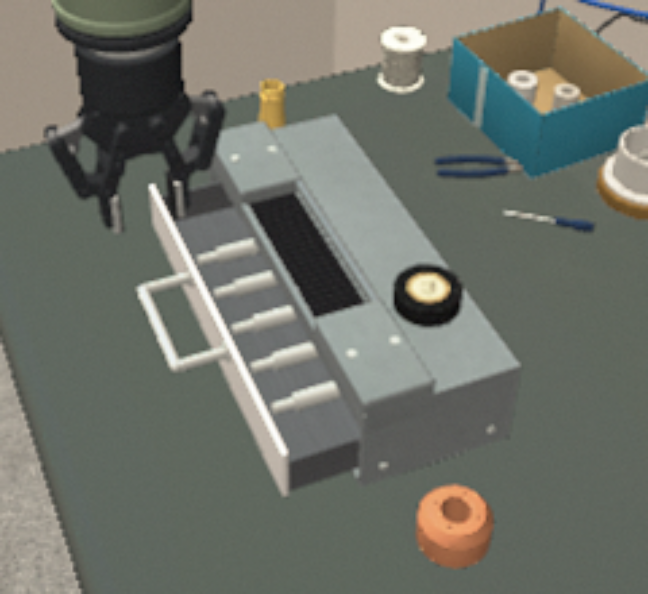

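The drawer stands well out, with bar corners at crop (140,290) and (177,365). The tape, rotor and tube look to be in place, and the fingers are clear. I'll check the bar position and hand in.

Run:
```python
from h import *
f=optics.grab_frame("side")
b=onz(f,[[211.9,237.4],[225.6,265.2]],.052); print(b)
if b[:,0].mean()<0.445: print(robot.finish_job())
```

```text
[[0.43378216 0.19193106 0.052     ]
 [0.43538338 0.09255935 0.052     ]]
the job is handed in; nothing more can be done
None
```

The drawer is out at its hard stop, the gripper has let go, and the job is handed in after about 18 s of the 61 s allowed.

- **Finding the catch:** I slid the closed fingertips left along the strip at about 8 N. They sank at y ≈ 0.154 m. The highest force reading while locked was about 25 N, at first contact with the strip, under the 35 N limit.
- **Pressing it:** About 10 N, 17.5 mm down in all, sprang the drawer ajar. The camera put it at about 25 mm out.
- **Pulling the drawer:** I gripped the bar and pulled until the stop pushed back with about 10 N, then opened the fingers and lifted clear.

**Last checks:**
- The side camera put the bar at x ≈ 0.4345 m. It was at 0.494–0.497 m when shut, so the drawer is about 60 mm out.
- The wrist force was near zero, so the robot was touching nothing.
- In the last picture the tape, rotor and tube look to be where they started. I judged that by eye and did not measure it.

No check failed. The wrist and side cameras differed by about 2–3 mm on the bar's position, which did not affect the result.

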